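# Lay out injector parts by length

## Robot

A 6-joint arm with a two-finger parallel gripper is mounted at the origin on a cart in front of the work surface, level with it; the furniture and walls round the work are solid. World frame = base frame: x ahead of the robot, y to its left, z up, the work surface at z = 0. Lengths are in m, angles in rad, forces in N, time in s.
With the tool pointing down it reaches from about 0.425 to 0.95 m from the base axis. Payload 14.7 kg.
Tool frame: the origin (TCP) lies midway between the tips of the shut fingers; the grasp point (between the pads) lies 19 mm behind it (bot.pinch_z is the distance from the TCP to the grasp point, in m); z points along the fingers, y is the line along which they close (so a half turn about z gives the same grasp; the last joint's range is limited). The gripper opens to 85 mm and grips with 20 to 120 N. Pads are 22 mm wide; open, the fingers measure 114 mm over their backs; the gripper's body (76 mm by 85 mm) begins 54 mm behind the grasp point. The pads swing forward as they close: fully open they stand 13 mm farther back than shut.
Start: joints at [1.122, 0.48, 1.596, -0, 1.065, -0.047], TCP at [0.254, 0.598, 0.231] pointing down, gripper open.
Joint ranges: [-2.75, 2.75], [-0.82, 2.05], [0.23, 2.67], [-1.56, 4.7], [0.09, 2.69], [-2.92, 2.92]. Speed limits (rad/s): [1.89, 1.89, 2.39, 3.01, 3.01, 3.01].

## Interface

Orientations are given as [roll, pitch, yaw] about the fixed x, y, z axes, in that order (R = Rz(yaw) Ry(pitch) Rx(roll)).
In Python, from bench import bot gives the robot as it stands. Calls block until the motion is done:
- bot.move_to(position, orientation): joint-space move of the TCP to a pose.
- bot.move_l(position, rot=None, vel=0.15, f_stop=None): straight line of the TCP; rot=None keeps the orientation; vel is the mean speed in m/s. With f_stop (N) it stops when the force on the tool has changed by that much, and returns True; else False.
- bot.movej(angles): joint-space move.
- bot.command_gripper(opening): opening from 0.0 (shut) to 1.0 (fully open); the grip force is fixed at half the most; returns when the fingers have stopped.
- bot.sleep(seconds).
- bot.ik(position, orientation): joint angles nearest the present ones, or None.
- bot.get_obs(): the state.
- bot.read_camera(name): name is "side" or "top" or "wrist"; returns the picture (420x560x3 uint8, blue, green, red); there is no depth.
- bot.camera_info(name): a dict with "camera_matrix" (3x3 intrinsics, pixels), "dist" ([k1, k2, p1, p2, k3] as OpenCV has them; the pictures are not rectified), "extrinsics" (4x4, takes a point from world to camera coordinates); the wrist camera has in their place "mount" (4x4, takes a point from camera to tool coordinates, whose origin is the TCP and whose axes are the flange's). Camera axes: x right, y down, z forward; pixel columns grow to the right and rows downward; lengths in m; the calibration is good to about 2 mm. A picture is of the moment at which its call begins: read the wrist's pose just before it. camera_info takes no time and is no camera call.
A pose or a line that the arm cannot do raises bot.MotionError and nothing moves.
- bot.close_job(): hands the job in; it is judged then, once.
The state is a dict: "clock": time; "q": joint angles; "qvel": joint speeds; "effort": joint torques, N m; "tool_pos": TCP position; "tcp_rot": TCP orientation; "ft_force": force on the tool from outside, world axes, zero at the start; "moment": the same for the moment, N m; "grip_width": opening from 0.0 (shut) to 1.0 (fully open); "finger_force": force on a finger pad.
Only numpy, scipy, OpenCV 4.12 (cv2) and the standard library are available. Lean on these libraries where they do the work, as an engineer would, in place of code of your own. Each camera call takes 0.05 s, during which the arm holds its last target. There are 200 camera calls.

## Task

Lay the four loose steel injector parts out on the aluminium rack, one to a lane and in order of length: the shortest in the outer lane nearest the dish of small parts, the longest in the outer lane farthest from it. Each part must lie flat, lengthwise in its lane and about centred in it; either end may point forward.

Things in the scene. Friction and masses are not known exactly. Their poses are not given: they have to be found in the camera images.
- injector_3: Shortest injector part, a stubby steel cylinder with a step, 50 mm long, lying on the bench; looks 25 mm across, but the fingers close on a firm core 18 mm across, its top 25 mm above the underside. Origin at mid-length on the underside; own y = long axis, z up. Best gripped across the middle.
- injector_1: Second shortest injector part, a steel barrel with a thin spigot, 80 mm long, lying on the bench; looks 25 mm across, but the fingers close on a firm core 18 mm across, its top 25 mm above the underside. Origin at mid-length on the underside; own y = long axis, z up. Best gripped across the middle.
- injector_0: Third injector part, a slender stepped injector with a black end cap, 137 mm long, lying on the bench; looks 25 mm across, but the fingers close on a firm core 18 mm across, its top 25 mm above the underside. Origin at mid-length on the underside; own y = long axis, z up. Firm core from y = -56 to +67 mm. Best gripped across the middle.
- injector_2: Longest injector part, a slender stepped injector with a black end cap, 172 mm long, lying on the bench; looks 25 mm across, but the fingers close on a firm core 18 mm across, its top 25 mm above the underside. Origin at mid-length on the underside; own y = long axis, z up. Firm core from y = -73 to +84 mm. Best gripped across the middle.
- layout_rack: Fixed flat aluminium rack, 200 mm (x, along the lanes) by 206 mm (y): four parallel dark rubber-floored lanes between five low ridges. Origin at the centre of its underside, z up. Lane centre lines at y = -75, -25, +25, +75 mm, x from -100 to +100 mm, ends open; lane floor 6 mm, ridge tops 12 mm above the bench; ridges 4 mm wide, 46 mm clear between.
- magnet_dish: Round shallow pale dish of small steel parts, 108 mm across, 24 mm high, fixed on the bench just beyond the lanes' far (+x) ends, behind the left or right half of the rack; a white mug stands behind the other half. Origin at the centre of its underside. If its y in the rack's frame is positive, the outer lane nearest it is at y = +75 mm, else -75 mm.
There are look-alikes about, which are no part of the job. Leave any yellow look-alike of the injector_1 alone.

How it is judged:
At the end, for the whole second after the job is handed in: From the outer lane nearest the dish: the 50, 80, 137 and 172 mm parts, one per lane; each middle within 12 mm of the lane's centre line and 18 mm of its mid-length, turned under 0.26 rad from it, tilted under 0.12 rad, underside under 11 mm above the bench, at rest, released (((y of magnet_dish in the frame of layout_rack above 0 m and y of injector_3 in the frame of layout_rack between 0.063 and 0.087 m and x of injector_3 in the frame of layout_rack between -0.018 and 0.018 m and y of injector_1 in the frame of layout_rack between 0.013 and 0.037 m and x of injector_1 in the frame of layout_rack between -0.018 and 0.018 m and y of injector_0 in the frame of layout_rack between -0.037 and -0.013 m and x of injector_0 in the frame of layout_rack between -0.018 and 0.018 m and y of injector_2 in the frame of layout_rack between -0.087 and -0.063 m and x of injector_2 in the frame of layout_rack between -0.018 and 0.018 m) or (y of magnet_dish in the frame of layout_rack below 0 m and y of injector_3 in the frame of layout_rack between -0.087 and -0.063 m and x of injector_3 in the frame of layout_rack between -0.018 and 0.018 m and y of injector_1 in the frame of layout_rack between -0.037 and -0.013 m and x of injector_1 in the frame of layout_rack between -0.018 and 0.018 m and y of injector_0 in the frame of layout_rack between 0.013 and 0.037 m and x of injector_0 in the frame of layout_rack between -0.018 and 0.018 m and y of injector_2 in the frame of layout_rack between 0.063 and 0.087 m and x of injector_2 in the frame of layout_rack between -0.018 and 0.018 m)) and angle between the y axis of each of injector_3, injector_1, injector_0, injector_2 and the x axis of layout_rack, either way round below 0.26 rad and angle between each of injector_3, injector_1, injector_0, injector_2's own z axis and vertical below 0.12 rad and z of each of injector_3, injector_1, injector_0, injector_2 in the frame of layout_rack below 0.011 m and linear speed of each of injector_3, injector_1, injector_0, injector_2 below 0.02 m/s and angular speed of each of injector_3, injector_1, injector_0, injector_2 below 0.2 rad/s and contact force between each of injector_3, injector_1, injector_0, injector_2 and the arm below 0.1 N); the robot touches nothing.
It also fails if it takes over 102 s, if anything falls off the work surface, if the arm or the gripper's body presses on something with over 40 N, if the wrist force passes 120 N, or if a joint passes its speed limit or range.

## Working session

There is one attempt and no reset: what is moved stays moved. The work goes in short steps, each a Python script; the robot and the scene stay as the last script left them, time stands still between calls to the robot, and variables do not carry over. Pictures are saved under pics/ and viewed, at most 14 in all, crops included, and the job is handed in when it is done.

```bash
mkdir -p pics
python3 - <<'E'
from bench import bot
import cv2
for n in ("top","side"):
    cv2.imwrite(f"pics/{n}0.png",bot.read_camera(n)); i=bot.camera_info(n)
    print(n,i)
print(bot.camera_info("wrist")); print(bot.get_obs(), bot.pinch_z)
E
```

```text
top {'camera_matrix': array([[419.24568336,   0.        , 276.66950922],
       [  0.        , 419.24568336, 209.14367186],
       [  0.        ,   0.        ,   1.        ]]), 'dist': array([-0.12943088,  0.        ,  0.        ,  0.        ,  0.        ]), 'extrinsics': array([[-0.01666437, -0.999565  , -0.02433329, -0.07337126],
       [-0.99195984,  0.01958127, -0.125029  ,  0.59091096],
       [ 0.12545109,  0.02205411, -0.99185465,  1.15501262],
       [ 0.        ,  0.        ,  0.        ,  1.        ]])}
side {'camera_matrix': array([[472.48103708,   0.        , 283.17369736],
       [  0.        , 472.48103708, 209.25093613],
       [  0.        ,   0.        ,   1.        ]]), 'dist': array([-0.11550005,  0.        ,  0.        ,  0.        ,  0.        ]), 'extrinsics': array([[ 9.97427943e-01, -7.16675411e-02, -1.12326004e-03,
        -5.81849790e-01],
       [-6.06487036e-02, -8.35514746e-01, -5.46110651e-01,
        -2.13737391e-02],
       [ 3.81999072e-02,  5.44774148e-01, -8.37712299e-01,
         1.43909396e+00],
       [ 0.00000000e+00,  0.00000000e+00,  0.0000000
[... 611 characters left out ...]
      1.00000000e+00]])}
{'clock': 0.1, 'q': array([ 1.12243048e+00,  4.80775040e-01,  1.59678684e+00, -4.92234028e-06,
        1.06510301e+00, -4.66448043e-02]), 'qvel': array([ 0.00146791,  0.00035129, -0.00349114, -0.00046062,  0.00236135,
        0.00031049]), 'effort': array([ 1.16174171e-03, -9.52276111e+01, -4.31037855e+01, -1.17263398e-04,
        5.26720847e-03, -1.41035591e-05]), 'tool_pos': array([0.25400615, 0.59792766, 0.23074168]), 'tcp_rot': array([-3.14052138e+00, -4.56972992e-05,  2.73987397e+00]), 'ft_force': array([ 0.29105731, -0.22688968,  0.69084555]), 'moment': array([-0.00602056,  0.02516244,  0.00257647]), 'finger_force': 0.0, 'grip_width': 0.9957767472596324} 0.0187
```

View pics/top0.png

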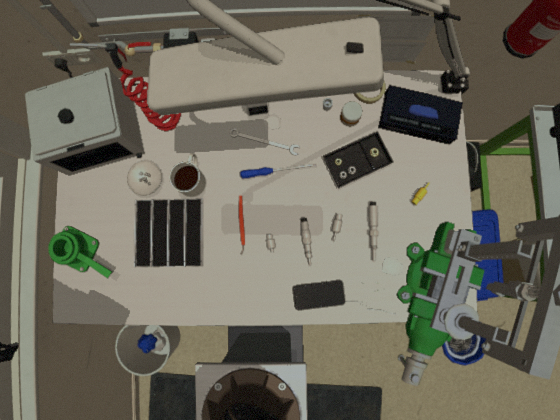

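View pics/side0.png

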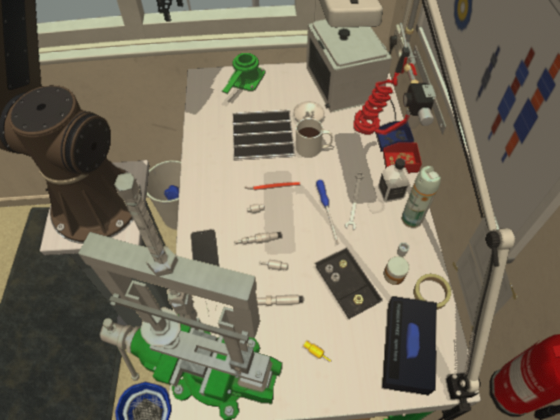

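Top view: base is below the bottom edge, up is +x and left is +y. Candidates:
- 50 mm part at (270,242)
- 137 mm part at (306,240)
- 80 mm part at (337,226)
- 172 mm part at (373,230)
- Yellow look-alike at (420,193), to be left alone

The ring pieces in the black tray (357,160) are not candidates. The rack is at (168,232). The dish (144,178) is behind its left half (+y), so shortest goes leftmost. The side view agrees.

```bash
cat > h.py <<'E'
import numpy as np, cv2
from bench import bot
def ray(info,T,uv,z):
    """pixels -> world points on plane z; T = camera-to-world"""
    n=cv2.undistortPoints(np.float64(uv).reshape(-1,1,2),info["camera_matrix"],info["dist"])[:,0]
    d=np.c_[n,np.ones(len(n))]@T[:3,:3].T; o=T[:3,3]
    return o+d*((z-o[2])/d[:,2])[:,None]
def top(uv,z):
    i=bot.camera_info("top"); return ray(i,np.linalg.inv(i["extrinsics"]),uv,z)
def rect(m,minA=40):
    """largest blob's axis ends (2x2), width"""
    cs,_=cv2.findContours(m,cv2.RETR_EXTERNAL,cv2.CHAIN_APPROX_NONE)
    return max(cs,key=cv2.contourArea)
E
cat > a.py <<'E'
from h import *
im=cv2.imread("pics/top0.png"); g=cv2.cvtColor(im,cv2.COLOR_BGR2GRAY)
bg=cv2.medianBlur(g,61)
vis=im.copy()
for n,(u0,u1,v0,v1) in dict(i3=(258,283,228,258),i0=(292,320,212,270),i1=(328,348,208,246),i2=(360,388,195,264)).items():
    sub=g[v0:v1,u0:u1].astype(int); b=np.median(np.r_[sub[:,0],sub[:,-1]])
    m=(abs(sub-b)>22).astype(np.uint8)
    c=rect(m)+[u0,v0]; cv2.drawContours(vis,[c.astype(int)],-1,(0,0,255),1)
    w=top(c.reshape(-1,2),.0125)[:,:2].astype(np.float32)
    (cx,cy),(a,bb),ang=cv2.minAreaRect(w); box=cv2.boxPoints(((cx,cy),(a,bb),ang))
    e=[box[1]-box[0],box[2]-box[1]]; l=max(e,key=np.linalg.norm)
    print(n,np.round([cx,cy],4),np.round(sorted([a,bb]),4),"yaw",round(float(np.arctan(l[1]/l[0])),3))
m=((g<45)*255).astype(np.uint8); m[:, :130]=0; m[:,208:]=0; m[:195]=0; m[272:]=0
cs,_=cv2.findContours(m,cv2.RETR_EXTERNAL,cv2.CHAIN_APPROX_NONE)
for c in cs:
    if cv2.contourArea(c)<300: continue
    cv2.drawContours(vis,[c],-1,(0,255,0),1)
    (cx,cy),s,ang=cv2.minAreaRect(top(c.reshape(-1,2),.006)[:,:2].astype(np.float32)); print("lane",round(cx,4),round(cy,4),np.round(s,4),ang)
cv2.imwrite("pics/top_m.png",cv2.resize(vis[165:275,130:395],None,fx=3,fy=3,interpolation=cv2.INTER_CUBIC))
E
python3 a.py
```

```text
i3 [ 0.498 -0.063] [0.0269 0.0544] yaw 0.151
i0 [ 0.5008 -0.1656] [0.0295 0.1423] yaw 0.085
i1 [ 0.5368 -0.2517] [0.03   0.0807] yaw -0.275
i2 [ 0.5257 -0.3576] [0.0293 0.1709] yaw -0.044
lane 0.5309 0.3132 [0.1909 0.037 ] 1.1123580932617188
lane 0.5316 0.1639 [0.1884 0.0386] 0.1670033186674118
lane 0.531 0.2132 [0.1914 0.0363] 0.6756726503372192
lane 0.5315 0.2635 [0.0387 0.1919] 89.34919738769531
```

View pics/top_m.png

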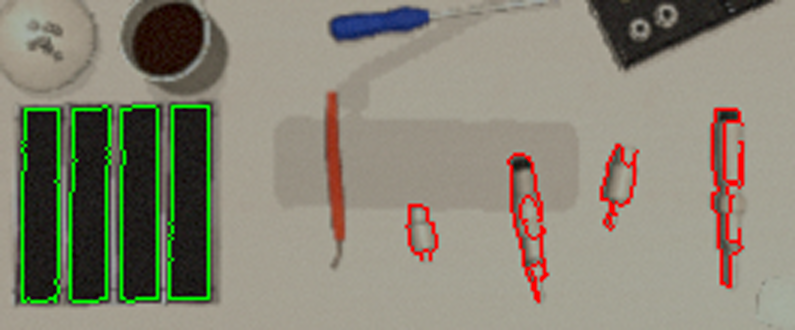

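Contours match the given sizes: 54, 142, 81 and 171 mm against 50, 137, 80 and 172. Lane pitch comes out at 50 mm. Before reaching near the press, I'll triangulate its extent, then get a wrist look above the parts.

```bash
cat >> h.py <<'E'
def wrist(name=None):
    o=bot.get_obs(); im=bot.read_camera("wrist"); i=bot.camera_info("wrist")
    from scipy.spatial.transform import Rotation as R
    T=np.eye(4); T[:3,:3]=R.from_euler("xyz",o["tcp_rot"]).as_matrix(); T[:3,3]=o["tool_pos"]
    if name: cv2.imwrite(f"pics/{name}.png",im)
    return im,i,T@i["mount"]
def down(th): return [np.pi,0,th+np.pi]
E
python3 - <<'E'
from h import *
i=bot.camera_info("side"); Ts=np.linalg.inv(i["extrinsics"])
ts=bot.camera_info("top"); Tt=np.linalg.inv(ts["extrinsics"])
def tri(a,b):
    p0=ray(ts,Tt,[a],0)[0];p1=Tt[:3,3]; q0=ray(i,Ts,[b],0)[0];q1=Ts[:3,3]
    A=np.c_[p1-p0,-(q1-q0)]; s=np.linalg.lstsq(A,q0-p0,rcond=None)[0]
    P=p0+s[0]*(p1-p0);Q=q0+s[1]*(q1-q0); return np.round((P+Q)/2,3),round(float(np.linalg.norm(P-Q)),3)
print("gantry end",tri((465,225),(255,275)), tri((478,235),(255,290)))
print("green tip",tri((410,230),(280,370)),tri((403,295),(180,322)))
print(top([(410,230),(403,295),(412,250),(462,230)],0.0).round(3), top([(410,230),(403,295),(462,230)],0.1).round(3))
# wrist view over middle of parts
bot.move_to([.50,-.115,.28],down(0.1)); wrist("w1"); print(bot.get_obs()["clock"],bot.get_obs()["q"].round(2))
E
```

```text
gantry end (array([ 0.501, -0.467,  0.399]), 0.006) (array([ 0.49 , -0.495,  0.393]), 0.013)
green tip (array([ 0.536, -0.512, -0.132]), 0.004) (array([ 0.321, -0.427,  0.077]), 0.047)
[[ 0.525 -0.473  0.   ]
 [ 0.337 -0.444  0.   ]
 [ 0.466 -0.476  0.   ]
 [ 0.521 -0.63   0.   ]] [[ 0.518 -0.443  0.1  ]
 [ 0.346 -0.416  0.1  ]
 [ 0.514 -0.588  0.1  ]]
2.8167 [-0.28  0.24  1.85  0.    1.06 -1.96]
```

View pics/w1.png

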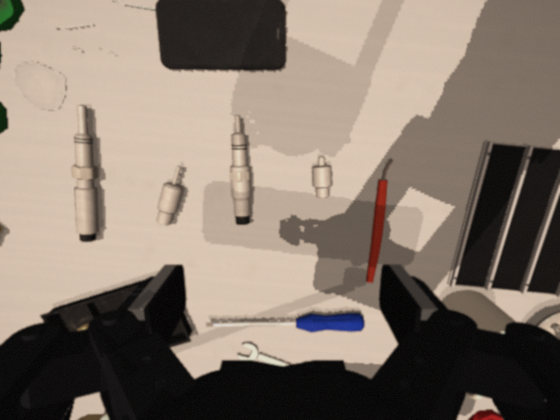

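Wrist view (up is -x, left is -y):
- 50 mm part at (322,176)
- 137 mm part at (241,170)
- 80 mm part at (171,195)
- 172 mm part at (86,172), with green press parts left of it at x<8

Now comparing with the top-view estimates.

Run:
```python
from h import *
im,i,T=wrist(); 
for n,a,b in (("i3",(322,155),(323,198)),("i0",(238,115),(243,223)),("i1",(181,164),(164,222)),("i2",(83,106),(88,240))):
    p=ray(i,T,[a,b],.0125)[:,:2]; d=p[1]-p[0]
    print(n,p.mean(0).round(4),"len",np.linalg.norm(d).round(4),"yaw",np.arctan(d[1]/d[0]).round(3))
```

```text
i3 [ 0.4955 -0.0638] len 0.0549 yaw 0.158
i0 [ 0.4991 -0.1674] len 0.1361 yaw 0.112
i1 [ 0.5365 -0.2525] len 0.0811 yaw -0.26
i2 [ 0.5257 -0.3601] len 0.1703 yaw -0.027
```

Both views agree to about 2 mm. Starting with the shortest part into the +y outer lane.

```bash
cat >> h.py <<'E'
LANE={"i3":.3125,"i1":.2628,"i0":.2125,"i2":.1632}; LX=.531
def pick(n,x,y,th,op=.6):
    bot.command_gripper(op)
    bot.move_to([x,y,.13],down(th)); bot.move_l([x,y,.04],vel=.15)
    s=bot.move_l([x,y,.006],vel=.05,f_stop=15); bot.command_gripper(0)
    o=bot.get_obs(); print(n,"stop",s,"z",o["tool_pos"].round(4),"w",round(o["grip_width"],3),"f",round(o["finger_force"],1))
    bot.move_l([x,y,.15],vel=.2); o=bot.get_obs(); print("lifted w",round(o["grip_width"],3),"f",round(o["finger_force"],1),"t",round(o["clock"],1))
def place(n,op=.42):
    y=LANE[n]; bot.move_to([LX,y,.15],down(0)); bot.move_l([LX,y,.04],vel=.18)
    s=bot.move_l([LX,y,.0125],vel=.04,f_stop=12); o=bot.get_obs(); print("place stop",s,o["tool_pos"].round(4),o["ft_force"].round(1))
    bot.command_gripper(op); bot.move_l([LX,y,.15],vel=.2); print("t",round(bot.get_obs()["clock"],1))
E
python3 - <<'E'
from h import *
pick("i3",.497,-.0634,.155)
o=bot.get_obs()
if o["grip_width"]>.1: place("i3")
bot.move_to([.50,.25,.26],down(0)); wrist("w2")
E
```

```text
i3 stop False z [ 0.4972 -0.0635  0.0065] w 0.205 f 59.0
lifted w 0.207 f 58.6 t 6.8
place stop True [0.5305 0.3123 0.0125] [-1.8 -1.   9.9]
t 10.8
```

View pics/w2.png

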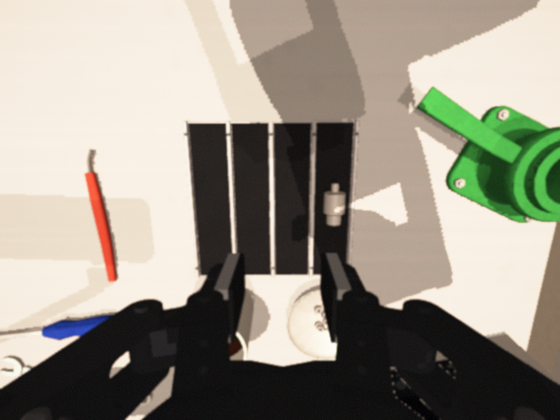

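The 50 mm part sits in the right-hand lane at (334,205), between ridges at about 314 and 353. The dish is behind that lane at (315,320). Checking its length position by ray, then doing the rest.

Run:
```python
from h import *
im,i,T=wrist()
c=ray(i,T,[(188,122),(356,122),(200,274),(351,274)],.012)[:,:2]; print(c.round(4),c.mean(0).round(4))
p=ray(i,T,[(334,183),(334,226)],.0185)[:,:2]; print("i3",p.mean(0).round(4))
pick("i1",.5367,-.252,-.266)
if bot.get_obs()["grip_width"]>.1: place("i1")
```

```text
[[0.433  0.1417]
 [0.4329 0.3344]
 [0.6241 0.1424]
 [0.6241 0.3396]] [0.5285 0.2395]
i3 [0.5293 0.3124]
i1 stop False z [ 0.5369 -0.2521  0.0065] w 0.208 f 59.3
lifted w 0.205 f 58.5 t 16.6
place stop True [0.5305 0.2626 0.0125] [-0.7 -0.7 10. ]
t 21.0
```

Run:
```python
from h import *
for n,x,y,th in (("i0",.500,-.1667,.098),("i2",.5257,-.359,-.035)):
    pick(n,x,y,th)
    if bot.get_obs()["grip_width"]<.1: break
    place(n)
bot.move_to([.49,.235,.27],down(0)); wrist("w3")
```

```text
i0 stop False z [ 0.5003 -0.1668  0.0065] w 0.203 f 59.6
lifted w 0.207 f 58.6 t 25.8
place stop True [0.5306 0.2124 0.0125] [-1.8 -0.4 10.5]
t 29.8
i2 stop False z [ 0.5261 -0.3593  0.0066] w 0.209 f 59.6
lifted w 0.209 f 58.5 t 35.0
place stop True [0.5306 0.1631 0.0126] [-1.  -1.2 11.1]
t 39.4
```

View pics/w3.png

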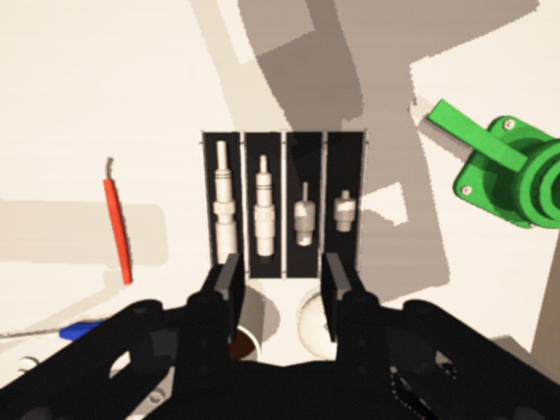

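All four parts lie in their lanes at (225,205), (264,208), (304,214) and (345,211), with longest to shortest running left to right toward the dish at (320,325). One numeric check against the tolerances, then I'll hand in.

Run:
```python
from h import *
i=bot.camera_info("wrist"); im,i,T=wrist()
r=ray(i,T,[(202,131),(367,131),(211,277),(358,277)],.012)[:,:2].mean(0); print("rack",r.round(4))
ok=True
for n,a,b,ln,ly in (("i3",(345,191),(345,231),.050,.075),("i1",(305,182),(303,246),.08,.025),("i0",(263,155),(265,262),.137,-.025),("i2",(221,141),(226,230),.172,-.075)):
    p=ray(i,T,[a,b],.0185)[:,:2]; d=p[1]-p[0]; L=np.linalg.norm(d)
    m=p[0]+d/L*ln/2-r; th=np.arctan(d[1]/d[0]); print(n,m.round(4),"len",L.round(3),"th",th.round(3))
    ok&=abs(m[0])<.012 and abs(m[1]-ly)<.008 and abs(th)<.15
print(ok,bot.get_obs()["clock"])
if ok: print(bot.close_job())
```

```text
rack [0.528  0.2372]
i3 [0.0009 0.0754] len 0.052 th 0.052
i1 [0.0048 0.0244] len 0.083 th -0.012
i0 [ 0.0008 -0.0255] len 0.138 th 0.003
i2 [ 0.0021 -0.0743] len 0.11 th 0.007
True 40.1667
the job is handed in; nothing more can be done
None
```

All four injector parts are in their lanes, shortest beside the dish and longest farthest from it, and the job was handed in at about 40 s; by my last wrist-camera check each was within 5 mm and 0.06 rad of true (the judge's verdict was not reported).

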